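Draw the shaker's transit bolt with the hooked rod and reset it

ROBOT

A 6-joint arm with a two-finger parallel gripper is mounted at the origin on the work surface. World frame = base frame: x ahead of the robot, y to its left, z up, the work surface at z = 0. Lengths are in mm, angles in rad, forces in N, time in s.
With the tool pointing down it reaches from about 400 to 925 mm from the base axis. Payload 12.5 kg.
Tool frame: the origin (TCP) lies on the front face of the gripper's body, between the roots of the fingers; the fingertips stand 78 mm ahead of it and the grasp point (between the pads) lies 59 mm ahead of it (env.nose_length is the distance from the TCP to the fingertips, in mm); z points along the fingers, y is the line along which they close (so a half turn about z gives the same grasp; the last joint's range is limited). The gripper opens to 95 mm and grips with 3 to 60 N. Pads are 20 mm wide; open, the fingers measure 119 mm over their backs; the gripper's body (75 mm by 180 mm) begins 59 mm behind the grasp point.
Start: joints at [1.177, 0.491, 1.559, -0, 1.092, -0.106], TCP at [177.382, 599.311, 292.261] pointing down, gripper open.
Joint ranges: [-3.1, 3.1], [-0.84, 2.19], [0.05, 2.79], [-1.13, 4.28], [0.06, 2.93], [-2.69, 2.69]. Speed limits (rad/s): [2.22, 2.22, 2.79, 3.14, 3.14, 3.14].

INTERFACE

Orientations are given as [roll, pitch, yaw] about the fixed x, y, z axes, in that order (R = Rz(yaw) Ry(pitch) Rx(roll)).
In Python, from cell import env gives the robot as it stands.
- The arm moves only by the tool jog_arm, never from a script. Its argument "motion" is a list of rows, each a list of 7 numbers: the turn, a rotation vector about the tool's x, y, z in degrees, then the shift along the tool's x, y, z in mm, then the finger opening in mm, from 0 to 95.1. In form: [[wx, wy, wz, x, y, z, hand], ...]. A call has 1 to 10 rows; each row shifts and turns the commanded pose from where the row before left it, along the tool's axes as they then stand; what a row does not reach is not made up. A row lasts 1/8 s, in which the tool goes at most 62.5 mm and 10.7 degrees, less where a joint would pass 70% of its speed; a pose out of reach is approached as far as the arm can. A call is refused whole if a number of a shift passes 62.5 or a number of a turn 10.7, either way. A call with a gripper value outside its range is refused whole. The fingers move at their own pace and stop on an object; the grip force is fixed at half the most. Time passes only in rows, so rows that do not move let the fingers close. It gives the time, the measured TCP pose, the force, the opening and the grip force at its end, in the units of the state.
- env.state(): the state, without advancing time (a new reading comes with each control period).
- env.read_camera(name): name is "side" or "top"; returns a dict with "color" (420x560x3 uint8, red, green, blue), "z_map" (420x560 float32, mm along the optical axis (not along the pixel's ray), 0 where there is no reading), "camera_matrix" (3x3 intrinsics, pixels), "world_to_cam" (4x4, takes a point from world to camera coordinates). Camera axes: x right, y up, looking along -z (the intrinsics and any distortion apply to the point x, -y, -z); pixel columns grow to the right and rows downward; lengths in mm; the calibration is good to about 2 mm. A picture is of the moment at which its call begins.
- env.job_done(): hands the job in; it is judged then, once.
Trained networks look in the newest picture that a camera, given by its name, has taken for a name from the list of things; names that differ only in an ending like _2 or _b are one class to them, and where a whole thing is asked for, a point or a joint stands for the part that bears it (a point fixed in the world has none). Each returns a list of dicts, best first, with "score" (0 to 1); they miss things now and then, are a little off and sometimes report something else, mostly with a low value. They report only what shows in the picture. A call takes as long as a camera call. They do not tell look-alikes from the thing itself.
- env.recognise(camera, thing): "location" ([column, row] in pixels, amid what is visible of it).
The state is a dict: "t": time; "joints": joint angles; "qvel": joint speeds; "tau": joint torques, N m; "eef_pos": TCP position; "tcp_rot": TCP orientation; "ft_force": force on the tool from outside, world axes, zero at the start; "moment": the same for the moment, N m; "opening": opening from 0.0 (shut) to 1.0 (fully open); "grip_force": force on a finger pad.
Only numpy, scipy, OpenCV 4.12 (cv2) and the standard library are available. Lean on these libraries where they do the work, as an engineer would, in place of code of your own. Each camera call takes 0.05 s, during which the arm holds its last target. There are 200 camera calls.

TASK

Get the bench shaker ready to run: with the hooked rod, and not with the gripper itself, reach in under the wire guard and draw the transit bolt by its upright knob all the way out towards the front; then press the sprung reset plunger on the grey pedestal fully down and let it come back up. Finish with the rod lying flat on the bench, and leave the jars under the guard and the other things on the bench standing where they are.

Things in the scene. Friction and masses are not known exactly. Their poses are not given: they have to be found in the camera images.
- hook_rod: loose hooked rod, 0.16 kg, 199 mm long. Origin under the grip, x along the rod to the hook, z up. Black grip x -40 to +30 mm, 20 wide (y), 26 high; centre of mass 10 mm ahead of the origin. Steel shaft, 8 mm diameter, axis 13 mm above the underside, runs to x = 155, bends square to +y for 40 mm, ends in a lip turned back to x = 143: hook in one level plane, y -4 to +44, 32 mm clear inside
- hook_mouth (a point): point in the middle of the hook's mouth, on the rod: 143 mm ahead of the rod's origin, 20 mm to its +y side, 13 mm above the underside; the inner face of the hook's cross piece lies 8 mm further on in x
- shaker: fixed white bench shaker, 250 mm deep (x), 300 wide (y); origin on the bench under the middle of its front edge, x into the machine, y left. Dark platform on top, 50 mm above the bench. Wire guard: open at the front between posts (x = 16, y = -145 and +145 mm); roof bars 29 mm apart from x = 16 to the back, undersides 151 mm above the bench; side rails 100 mm above the bench
- lock_mount: fixed lock base on the platform, 44 mm wide, 6 thick, x -50 to +70 mm; origin on the platform (50 mm above the bench) below the knob's fully locked place; its -x is the way the bolt is drawn. Yaw may differ a little from the shaker's. Low guides 22 mm high beside the bar, |y| under 19 mm; bolt bar top 20 mm over the platform; keeper block 28 mm high behind, from x = 53
- bolt (a joint): travel of the transit bolt along the lock base's -x axis, in m: 0 fully locked, 0.045 drawn fully out (a stop). About 3 N of friction; it stays where it is left. May start partly drawn
- knob_top (a point): centre of the top of the bolt's upright knob: a post of 14 mm diameter with a black cap of 17 mm diameter and 6 mm height; the top is 46 mm above the platform (96 mm above the bench). It moves with the bolt
- pedestal: fixed grey block, 85 x 85 x 55 mm, on the bench, with the black reset plunger on its top; origin at the centre of its underside
- plunger (a joint): travel of the reset plunger, in m: 0 up, 0.014 fully down (a stop), straight down; spring about 3 N at the start and 9 N at the bottom, it comes back up by itself
- plunger_top (a point): centre of the top of the plunger's round black head, 38 mm diameter; 87 mm above the bench when up. It moves with the plunger
- bottle_a: closed jar, 50 mm diameter, 82 mm high, standing on the shaker platform under the guard (left of the bolt); origin at the centre of its underside; must not be disturbed
- bottle_b: closed jar, 50 mm diameter, 82 mm high, standing on the shaker platform under the guard (right of the bolt); origin at the centre of its underside; must not be disturbed
- bottle_c: closed jar, 50 mm diameter, 82 mm high, standing on the shaker platform under the guard (at the back, behind the bolt); origin at the centre of its underside; must not be disturbed
- dishes: loose stack of white dishes on the bench before the shaker, 90 mm diameter, 28 mm high; origin at the centre of its underside; must not be disturbed
- beaker: loose open glass beaker, 56 mm diameter, 70 mm high, beside the rod's shaft; origin at the centre of its underside; must not be disturbed
- tip_box: loose blue open box, 120 x 80 x 50 mm, near the pedestal; origin at the centre of its underside; must not be disturbed
- reagent: loose brown bottle, 60 mm diameter, 120 mm high; origin at the centre of its underside; must not be disturbed
There are look-alikes about, which are no part of the job. Leave any blue look-alike of the pedestal alone.

How it is judged:
By the outcome, as a careful person would: the job done as asked, in the order asked, and still so for the second after the job is handed in, with the robot touching nothing.
It also fails if it takes over 67 s, if anything falls off the work surface, if the arm or the gripper's body presses on something with over 40 N, if the wrist force passes 120 N, or if a joint passes its speed limit or range.

## Working session

There is one attempt and no reset: what is moved stays moved. The work goes in short steps, Python scripts to look and compute and a tool call to move; the robot and the scene stay as the last step left them, time stands still between calls to the robot, and variables do not carry over. Pictures are saved under pics/ and viewed, at most 10 in all, crops included, and the job is handed in when it is done.

Besides the shell and the picture viewer there is one more tool, called after "Call:" as name([rows], argument=value, ...), one row to a line, values as JSON. jog_arm: Moves the arm, as the interface text tells. Its arguments: {"type":"object","properties":{"motion":{"type":"array"}},"required":["motion"]}

```bash
mkdir -p pics; ls; cat > h.py <<'E'
import numpy as np,cv2
from cell import env
def cam(n):
    c=env.read_camera(n); c['n']=n; return c
def w(c,u,v,z=None):
    "pixel->world; with depth or on plane z"
    K=c['camera_matrix'];M=np.linalg.inv(c['world_to_cam'])
    d=np.array([(u-K[0,2])/K[0,0],-(v-K[1,2])/K[1,1],-1])
    R=M[:3,:3]@d;o=M[:3,3]
    s=c['z_map'][int(round(v)),int(round(u))] if z is None else (z-o[2])/R[2]
    return o+s*R
def px(c,p):
    K=c['camera_matrix'];q=c['world_to_cam']@np.append(p,1)
    return np.array([K[0,0]*q[0]/-q[2]+K[0,2],K[1,1]*q[1]/q[2]+K[1,2]])
E
python3 - <<'E'
from h import *
for n in('top','side'):
    c=cam(n);cv2.imwrite(f'pics/{n}0.png',c['color'][:,:,::-1])
    print(n,c['camera_matrix'].tolist(),np.linalg.inv(c['world_to_cam'])[:3,3].round())
    for t in 'hook_rod hook_mouth shaker lock_mount knob_top pedestal plunger_top bottle_a dishes beaker tip_box reagent'.split():
        for r in env.recognise(n,t)[:4]:
            print(t,round(r['score'],2),np.round(r['location']),w(c,*r['location']).round())
print(env.state()['t'])
E
```

```text
pics
top [[415.2717663586061, 0.0, 278.6851683164109], [0.0, 415.2717663586061, 207.09410024462707], [0.0, 0.0, 1.0]] [ 354.   14. 1218.]
hook_rod 0.91 [189. 296.] [346. 268.  28.]
hook_mouth 0.58 [290. 251.] [467. -20.  27.]
hook_mouth 0.56 [186. 290.] [365. 278.  25.]
shaker 0.91 [282. 151.] [751.  -4.  77.]
lock_mount 0.73 [288. 170.] [698. -21.  56.]
lock_mount 0.65 [189. 293.] [356. 268.  26.]
knob_top 0.6 [291. 166.] [707. -28.  72.]
knob_top 0.46 [288. 163.] [714. -19.  71.]
pedestal 0.78 [372. 291.] [ 349. -239.   61.]
pedestal 0.68 [248. 295.] [347. 100.  85.]
plunger_top 0.69 [382. 291.] [ 348. -257.   89.]
plunger_top 0.46 [247. 298.] [337. 102.  85.]
bottle_a 0.69 [321. 167.] [ 682. -107.  131.]
bottle_a 0.68 [266. 172.] [672.  44. 133.]
bottle_a 0.61 [280. 138.] [770.   3. 130.]
bottle_a 0.6 [376. 292.] [ 345. -241.   89.]
dishes 0.62 [289. 252.] [463. -16.  27.]
beaker 0.55 [211. 266.] [432. 211.   6.]
tip_box 0.59 [370. 244.] [ 478. -244.   42.]
reagent 0.78 [141. 198.] [620. 394.  86.]
side [[412.10133488619914, 0.0, 280.60191829033516], [0.0, 412.10133488619914, 216.79153702696382], [0.0, 0.0, 1.0]] [319. 768. 616.]
hook_rod 0.94 [344. 352.] [371. 284.  22.]
hook_mouth 0.79 [345. 349.] [370. 280.  27.]
shaker 0.91 [214. 231.] [733.  60.  52.]
lock_mount 0.7 [251. 214.] [665. -11.  71.]
knob_top 0.65 [345. 198.] [ 467. -199.   48.]
knob_top 0.61 [247. 211.] [680. -21.  71.]
pedestal 0.9 [374. 285.] [343. 134.  59.]
pedestal 0.74 [388. 200.] [ 356. -209.   56.]
plunger_top 0.82 [384. 268.] [330. 116.  91.]
plunger_top 0.65 [393. 185.] [ 351. -235.   88.]
bottle_a 0.93 [258. 193.] [672. -78.  92.]
bottle_a 0.77 [201. 203.] [729. 108. 160.]
bottle_a 0.64 [233. 218.] [640. 137. 157.]
dishes 0.67 [331. 246.] [460.   1.  29.]
beaker 0.66 [316. 302.] [437. 229.  71.]
reagent 0.64 [171. 361.] [614. 435.  85.]
reagent 0.56 [252. 215.] [665. -13.  68.]
1.3
```

View pics/top0.png

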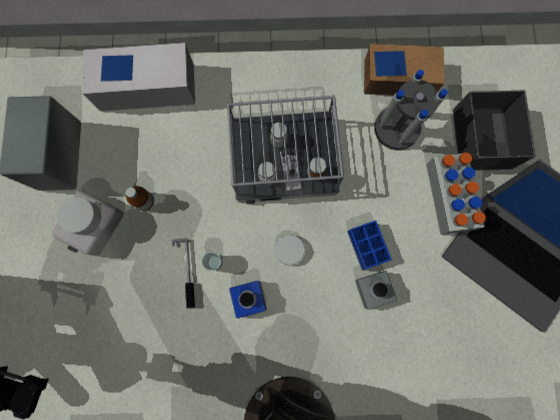

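View pics/side0.png

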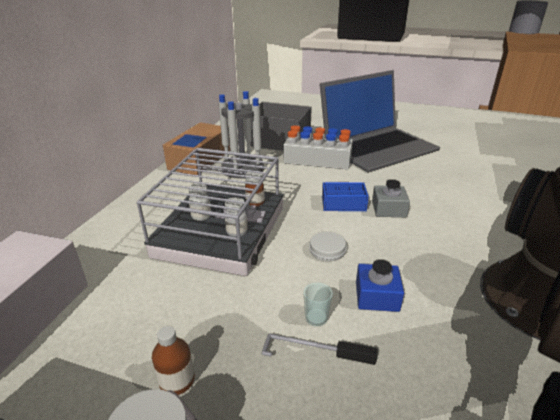

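The top view shows the rod with its grip at (190,295) and its hook at (175–190,241), opening to the left (+y). The beaker is at (211,261), the dishes at (290,250) and the shaker at (286,150). There are two pedestal candidates: blue at (248,299) and grey at (377,290). The grey one fits the description. I'll check enlarged crops next.

```bash
python3 - <<'E'
import cv2,numpy as np
t=cv2.imread('pics/top0.png');s=cv2.imread('pics/side0.png')
f=lambda i,x,y,w,h:cv2.resize(i[y:y+h,x:x+w],(400,300),interpolation=cv2.INTER_CUBIC)
cv2.imwrite('pics/c1.png',np.vstack([np.hstack([f(t,240,120,100,75),f(s,200,165,100,75)]),np.hstack([f(t,150,235,100,75),f(t,330,250,100,75)])]))
E
```

```text
(no output)
```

View pics/c1.png

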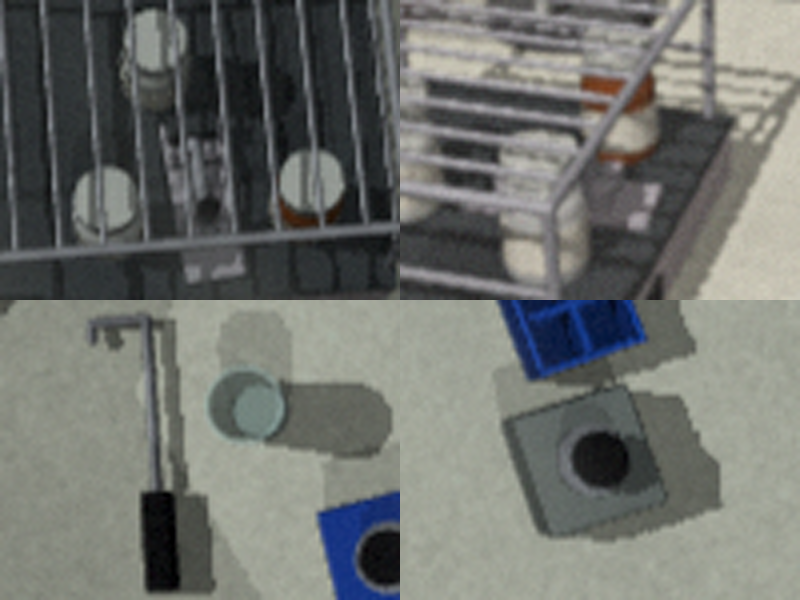

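```bash
cat >> h.py <<'E'
def blob(c,x0,y0,x1,y1,thr):
    g=c['color'].max(2)[y0:y1,x0:x1].astype(np.uint8)
    n,l,s,ce=cv2.connectedComponentsWithStats((g<thr).astype(np.uint8))
    k=1+np.argmax(s[1:,4]);ys,xs=np.where(l==k)
    return xs+x0,ys+y0
E
python3 - <<'E'
from h import *
c=cam('top')
xs,ys=blob(c,170,275,205,315,45)
P=np.array([w(c,x,y,26)[:2] for x,y in zip(xs,ys)])
m=P.mean(0);_,_,v=np.linalg.svd(P-m);q=(P-m)@v[0];print('grip',len(P),m.round(1),v[0],np.ptp(q),np.ptp((P-m)@v[1]))
for n,u,vv,z in[('shaft hookend',187,240.5,13),('shaft near',188.7,282,13),('hooktip',173,241,13),('knob',291.75,172.5,96),('mountFL',286.7,190.5,56),('mountFR',301,189,56),('mountRL',280,151.5,78),('mountRR',295,150,78),
 ('jarA',266.5,169,132),('jarB',318,164.5,132),('jarC',279,130,132),('barfrontL',240,185,155),('barfrontR',340,177.5,155)]:
    print(n,w(c,u,vv,z).round(1))
xs,ys=blob(c,290-0,165,297,180,45);print('knob',len(xs),xs.mean(),ys.mean(),w(c,xs.mean(),ys.mean(),96).round(1))
xs,ys=blob(c,368,280,392,302,45);print('plunger',len(xs),w(c,xs.mean(),ys.mean(),87).round(1))
print(np.round(c['z_map'][165:180,285:300]).astype(int))
s=cam('side');print(px(s,[682,-34,96]),s['z_map'][205:215:3,240:260:4].round())
st=env.state();print(st['t'],st['tcp_rot'],st['eef_pos'])
E
```

```text
grip 198 [349.8 266.2] [-0.99666955 -0.08154637] 67.69640935098025 22.49591575801773
shaft hookend [505.6 279.9  13. ]
shaft near [386.3 272.9  13. ]
hooktip [505.2 320.6  13. ]
knob [679.  -28.7  96. ]
mountFL [637.3 -14.   56. ]
mountFR [640.6 -55.3  56. ]
mountRL [747.8   2.4  78. ]
mountRR [751.2 -40.9  78. ]
jarA [680.3  41.  132. ]
jarB [689.3 -99.6 132. ]
jarC [791.7   4.  132. ]
barfrontL [631.3 111.2 155. ]
barfrontR [ 644.8 -153.8  155. ]
knob 25 291.96 172.0 [680.5 -29.4  96. ]
plunger 154 [ 351.4 -254.8   87. ]
[[1211 1109 1211 1196 1193 1199 1194 1212 1209 1209 1205 1212 1104 1219
  1217]
 [1211 1106 1209 1194 1194 1194 1195 1210 1209 1210 1210 1207 1102 1215
  1214]
 [1207 1101 1099 1197 1190 1194 1195 1206 1206 1211 1211 1212 1102 1217
  1214]
 [1208 1101 1102 1196 1195 1194 1188 1196 1208 1203 1208 1207 1100 1104
  1214]
 [1208 1106 1104 1203 1195 1196 1167 1197 1205 1210 1208 1208 1100 1107
  1217]
 [1212 1098 1102 1205 1195 1167 1165 1163 1164 1208 1210 1206 1101 1101
  1213]
 [1209 1103 1101 1206 1165 1161 1162 1164 1160 1161 1208 1208 1099 1100
  1213]
 [1206 1099
[... 185 characters left out ...]
 1163 1161 1205 1205 1202 1100 1101
  1216]
 [1200 1201 1102 1203 1188 1177 1169 1168 1175 1201 1204 1198 1204 1101
  1211]
 [1199 1201 1095 1203 1203 1186 1180 1185 1187 1202 1183 1189 1183 1094
  1212]
 [1202 1189 1094 1182 1183 1191 1188 1192 1191 1198 1183 1187 1186 1098
  1198]
 [1206 1184 1098 1100 1182 1195 1189 1187 1188 1206 1185 1187 1184 1098
  1203]
 [1198 1185 1098 1098 1096 1093 1094 1098 1093 1098 1096 1095 1092 1092
  1096]]
[247.70014515 199.52599697] [[ 921.  870. 1019. 1039. 1072.]
 [ 926.  866. 1018. 1034. 1069.]
 [ 851.  947. 1015. 1013. 1042.]
 [ 850.  943. 1009. 1014. 1029.]]
1.4 [ 3.14150239e+00 -8.92322667e-06  2.85378625e+00] [177.38376859 599.30521862 292.26175595]
```

The grey pedestal is confirmed, with its plunger at about (351,-255). The knob is at about (680,-29) and partly drawn, with the lock yawed about 6°. The rod lies at about (352,269), yaw 3.6°, hook opening to +y. I'll turn the tool first.

Call:
jog_arm([
  [0, 0, -5, 0, 0, 0, 70],
  [0, 0, -5, 0, 0, 0, 70],
  [0, 0, -5, 0, 0, 0, 70],
  [0, 0, -5, 0, 0, 0, 70],
])

```text
t: 1.9
eef_pos: [177.4, 599.3, 292.3]
tcp_rot: [3.141, 0.0, -3.077]
ft_force: [0.4, 0.2, 0.3]
opening: 0.745
grip_force: 0.0
```

```bash
cat >> h.py <<'E'
from scipy.spatial.transform import Rotation as Ro
def to(p,show=1):
    "shift in tool axes from the current TCP to world p"
    s=env.state();R=Ro.from_euler('xyz',s['tcp_rot']).as_matrix()
    d=R.T@(np.array(p)-s['eef_pos'])
    print('t',round(s['t'],2),'pos',s['eef_pos'].round(1),'rpy',np.degrees(s['tcp_rot']).round(2),'F',s['ft_force'].round(1),'op',round(s['opening'],3),'grip',round(s['grip_force'],1),'shift',d.round(1),'len',np.linalg.norm(d).round())
E
python3 -c "
from h import *
to([357,269,160])"
```

```text
t 1.9 pos [177.4 599.3 292.3] rpy [ 179.99    0.   -176.33] F [0.4 0.2 0.3] op 0.745 grip 0.0 shift [-158.1 -341.2  132.2] len 399.0
```

Call:
jog_arm([
  [0, 0, 0, -16, -34, 13, 70],
  [0, 0, 0, -16, -34, 13, 70],
  [0, 0, 0, -16, -34, 13, 70],
  [0, 0, 0, -16, -34, 13, 70],
  [0, 0, 0, -16, -34, 13, 70],
  [0, 0, 0, -16, -34, 13, 70],
  [0, 0, 0, -16, -34, 13, 70],
  [0, 0, 0, -16, -34, 13, 70],
  [0, 0, 0, -16, -34, 13, 70],
  [0, 0, 0, -14, -35, 15, 70],
])

```text
t: 3.15
eef_pos: [356.7, 267.7, 160.1]
tcp_rot: [3.141, 0.001, -3.08]
ft_force: [1.1, -0.5, -0.7]
opening: 0.735
grip_force: 0.0
```

```bash
python3 -c "
from h import *
to([357,269,80])"
```

```text
t 3.15 pos [356.7 267.7 160.1] rpy [ 1.7997e+02  6.0000e-02 -1.7649e+02] F [ 1.1 -0.5 -0.7] op 0.735 grip 0.0 shift [-0.3  1.2 80.1] len 80.0
```

Call:
jog_arm([
  [0, 0, 0, 0, 1, 30, 70],
  [0, 0, 0, 0, 0, 30, 70],
  [0, 0, 0, 0, 0, 15, 70],
  [0, 0, 0, 0, 0, 5, 70],
  [0, 0, 0, 0, 0, 0, 10],
  [0, 0, 0, 0, 0, 0, 5],
  [0, 0, 0, 0, 0, 0, 5],
  [0, 0, 0, 0, 0, 0, 5],
  [0, 0, 0, 0, 0, 0, 5],
  [0, 0, 0, 0, 0, 0, 5],
])

```text
t: 4.4
eef_pos: [356.0, 269.7, 80.4]
tcp_rot: [3.141, 0.0, -3.08]
ft_force: [0.4, 0.4, 1.7]
opening: 0.209
grip_force: 30.0
```

Call:
jog_arm([
  [0, 0, 0, 0, 0, -10, 5],
  [0, 0, 0, 0, 0, -30, 5],
  [0, 0, 0, 0, 0, -40, 5],
  [0, 0, 0, 0, 0, -40, 5],
  [0, 0, -3, 0, 0, 0, 5],
  [0, 0, 0, 0, 0, 0, 5],
])

```text
t: 5.15
eef_pos: [355.7, 269.5, 200.9]
tcp_rot: [3.141, 0.001, -3.028]
ft_force: [0.1, -0.1, -1.4]
opening: 0.208
grip_force: 30.0
```

```bash
python3 - <<'E'
from h import *
for n in('top','side'):
    c=cam(n); cv2.imwrite(f'pics/{n}1.png',c['color'][:,:,::-1])
    if n=='top': t=c['color']
    else: s=c['color']
    p=np.array([490,280,133]);u,v=px(c,p).round().astype(int);print(n,u,v)
    for r in env.recognise(n,'hook_mouth')[:2]: print(r,w(c,*r['location'],133))
    i=c['color'][v-45:v+45,u-60:u+60,::-1];cv2.imwrite(f'pics/k{n}.png',cv2.resize(i,(600,450)))
cv2.imwrite('pics/c2.png',np.hstack([cv2.resize(cv2.imread(f'pics/k{n}.png'),(400,300),interpolation=cv2.INTER_CUBIC) for n in('top','side')]))
to([548,-60,180])
E
```

```text
top 177 241
{'location': [173.4, 241.1], 'score': 0.67} [489.82945239 289.06251393 133.        ]
side 280 289
{'location': [294.4, 293.7], 'score': 0.79} [463.23804414 283.07089074 133.        ]
t 5.35 pos [355.7 269.5 199.9] rpy [-1.7998e+02 -6.0000e-02 -1.7354e+02] F [-0.7  0.3 -2.1] op 0.208 grip 30.0 shift [-153.9 -349.1   19.9] len 382.0
```

View pics/c2.png

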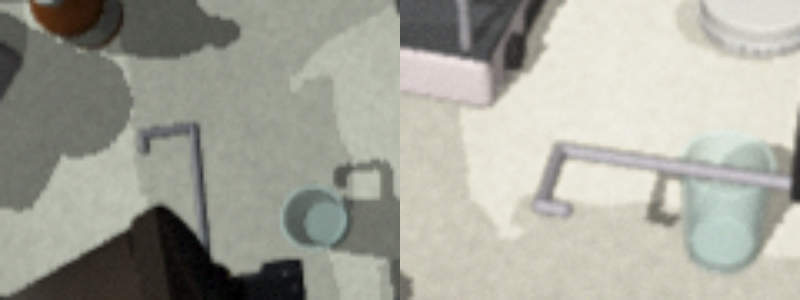

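The crops show the rod held level. The corner of the hook is at (175.5,234) in the top view and (268.6,289) in the side view, and the lip is on the left.

```bash
python3 - <<'E'
from h import *
T=cam('top');S=cam('side')
def tri(a,b):
    A=[]
    o,d=[],[]
    for c,p in((T,a),(S,b)):
        q0=w(c,*p,0);q1=w(c,*p,200);o.append(q0);d.append(q1-q0)
    s=np.linalg.lstsq(np.array([d[0],-d[1]]).T,o[1]-o[0],rcond=None)[0]
    x,y=o[0]+s[0]*d[0],o[1]+s[1]*d[1];return ((x+y)/2).round(1),np.linalg.norm(x-y).round(1)
print(tri((175.5,234.1),(268.6,289)),tri((159.9,235.9),(262,306.4)))
for z in(130,133): print(w(T,175.5,234.1,z),w(T,178.5,271,z),w(T,159.9,235.9,z))
to([548,-60,200])
E
```

```text
(array([508.5, 284.4, 131.3]), np.float64(0.2)) (array([504.8, 325.5, 130.9]), np.float64(0.1))
[508.62414147 284.73132366 130.        ] [411.95317801 274.69347953 130.        ] [504.91737767 325.77099093 130.        ]
[508.19698118 283.98527397 133.        ] [411.79258427 273.97510882 133.        ] [504.50043864 324.9117759  133.        ]
t 5.45 pos [355.8 269.6 199.9] rpy [-1.7998e+02 -5.0000e-02 -1.7352e+02] F [ 0.2  0.3 -1.1] op 0.206 grip 30.0 shift [-1.537e+02 -3.491e+02 -1.000e-01] len 381.0
```

```bash
python3 -c "
from h import *
to([397,-77.5,176])"
```

```text
t 5.45 pos [355.8 269.6 199.9] rpy [-1.7998e+02 -5.0000e-02 -1.7352e+02] F [ 0.2  0.3 -1.1] op 0.206 grip 30.0 shift [  -1.8 -349.5   24. ] len 350.0
```

Call:
jog_arm([
  [0, 0, 0, 0, -20, 0, 5],
  [0, 0, 0, 0, -40, 2, 5],
  [0, 0, 0, 0, -40, 3, 5],
  [0, 0, 0, 0, -40, 3, 5],
  [0, 0, 0, 0, -40, 3, 5],
  [0, 0, 0, 0, -40, 3, 5],
  [0, 0, 0, 0, -40, 3, 5],
  [0, 0, 0, -1, -40, 3, 5],
  [0, 0, 0, -1, -30, 2, 5],
  [0, 0, 0, 0, -20, 2, 5],
])

```text
t: 6.7
eef_pos: [397.7, -79.3, 175.9]
tcp_rot: [3.141, -0.0, -3.03]
ft_force: [0.5, 0.4, -1.9]
opening: 0.21
grip_force: 30.0
```

```bash
python3 - <<'E'
from h import *
T=cam('top');to([546.4,-61.8,176])
# sharper knob / hook view
i=T['color'][120:240,240:340,::-1]
cv2.imwrite('pics/c3.png',cv2.resize(i,(500,600),interpolation=cv2.INTER_CUBIC))
E
```

```text
t 6.75 pos [398.2 -80.4 175.7] rpy [-1.7999e+02  1.0000e-02 -1.7358e+02] F [ 0.8  0.  -1.5] op 0.206 grip 30.0 shift [-149.4    2.    -0.2] len 149.0
```

View pics/c3.png

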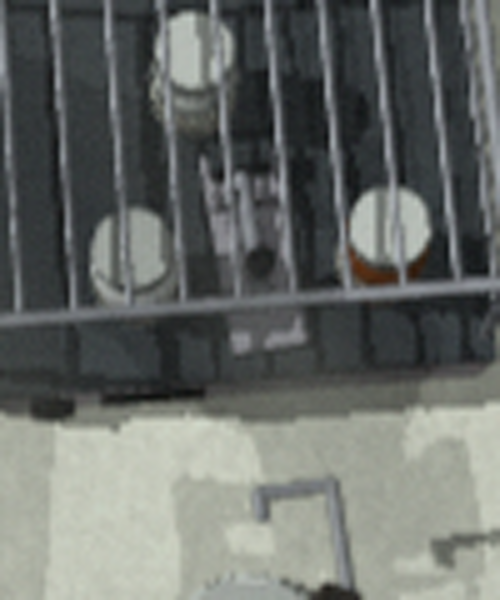

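The crop shows the knob at full-image pixel (292,172) and the hook in front of it with its corner at (306.6,216.8). Its mouth is lined up with the knob, so I'll slide it in above the knob.

Call:
jog_arm([
  [0, 0, 0, -15, 1, 0, 5],
  [0, 0, 0, -25, 1, 0, 5],
  [0, 0, 0, -30, 0, 0, 5],
  [0, 0, 0, -30, 0, 0, 5],
  [0, 0, 0, -25, 0, 0, 5],
  [0, 0, 0, -15, 0, 0, 5],
  [0, 0, 0, -9, 0, 0, 5],
  [0, 0, 0, 0, 0, 0, 5],
])

```text
t: 7.75
eef_pos: [545.4, -58.6, 176.1]
tcp_rot: [3.141, -0.0, -3.028]
ft_force: [-0.0, -0.4, -1.3]
opening: 0.209
grip_force: 30.0
```

```bash
python3 - <<'E'
from h import *
T=cam('top');to([546.4,-61.8,151])
s=env.state();p=s['eef_pos']
print('corner pred',px(T,p+[152.6,14.7,-68.4]),'lip',px(T,p+[149,56,-68.4]))
cv2.imwrite('pics/c4.png',cv2.resize(T['color'][130:220,240:340,::-1],(667,600),interpolation=cv2.INTER_CUBIC))
E
```

```text
t 7.8 pos [545.  -58.8 176.1] rpy [ 1.7998e+02 -3.0000e-02 -1.7348e+02] F [ 0.3  0.1 -1.7] op 0.208 grip 30.0 shift [-1.1 -3.2 25.1] len 25.0
corner pred [297.16831025 164.76413482] lip [282.38126173 166.3833671 ]
```

View pics/c4.png

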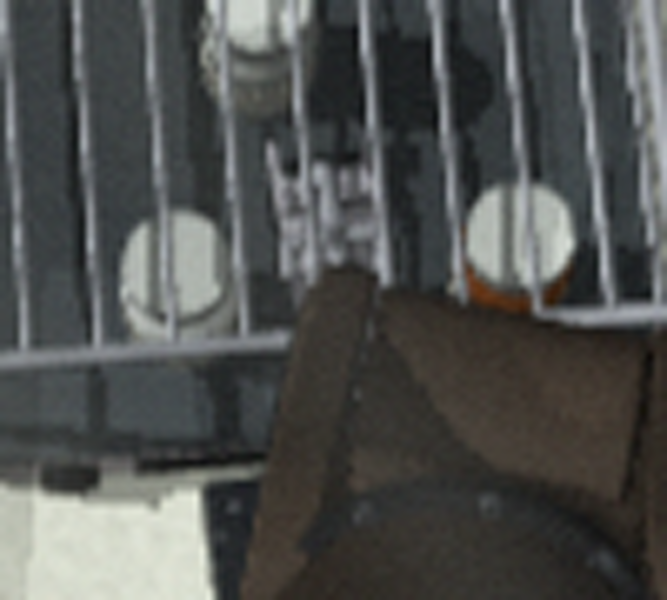

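The arm now covers the knob in the top view. The hook's cross piece is faintly visible near its predicted pixels (297,165)–(282,166), between the jars. I'll correct sideways and lower in steps.

Call:
jog_arm([
  [0, 0, 0, -1, -3, 0, 5],
  [0, 0, 0, 0, 0, 4, 5],
  [0, 0, 0, 0, 0, 5, 5],
  [0, 0, 0, 0, 0, 5, 5],
  [0, 0, 0, 0, 0, 0, 5],
])

```text
t: 8.43
eef_pos: [546.5, -61.8, 161.7]
tcp_rot: [3.141, -0.001, -3.028]
ft_force: [0.1, -1.5, -1.6]
opening: 0.211
grip_force: 30.0
```

```bash
python3 -c "
from h import *
to([546.4,-61.8,151])"
```

```text
t 8.43 pos [546.5 -61.8 161.7] rpy [ 1.7998e+02 -5.0000e-02 -1.7349e+02] F [ 0.1 -1.5 -1.6] op 0.211 grip 30.0 shift [ 0.1  0.  10.7] len 11.0
```

Call:
jog_arm([
  [0, 0, 0, 0, 0, 4, 5],
  [0, 0, 0, 0, 0, 4, 5],
  [0, 0, 0, 0, 0, 3, 5],
  [0, 0, 0, 0, 0, 0, 5],
])

```text
t: 8.93
eef_pos: [546.7, -61.8, 151.0]
tcp_rot: [3.141, -0.0, -3.028]
ft_force: [0.7, 0.3, -1.0]
opening: 0.209
grip_force: 30.0
```

Call:
jog_arm([
  [0, 0, 0, 3, 0, 0, 5],
  [0, 0, 0, 4, 0, 0, 5],
  [0, 0, 0, 4, 0, 0, 5],
  [0, 0, 0, 4, 0, 0, 5],
  [0, 0, 0, 4, 0, 0, 5],
])

```text
t: 9.55
eef_pos: [527.7, -64.1, 151.3]
tcp_rot: [-3.142, 0.001, -3.028]
ft_force: [2.9, -0.5, -1.6]
opening: 0.206
grip_force: 30.0
```

Call:
jog_arm([
  [0, 0, 0, 4, 0, 0, 5],
  [0, 0, 0, 4, 0, 0, 5],
  [0, 0, 0, 3, 0, 0, 5],
  [0, 0, 0, 3, 0, 0, 5],
  [0, 0, 0, 2, 0, 0, 5],
])

```text
t: 10.18
eef_pos: [511.8, -65.9, 151.2]
tcp_rot: [3.142, 0.0, -3.028]
ft_force: [3.4, -0.7, -1.1]
opening: 0.21
grip_force: 30.0
```

Call:
jog_arm([
  [0, 0, 0, 2, 0, 0, 5],
  [0, 0, 0, 2, 0, 0, 5],
  [0, 0, 0, 2, 0, 0, 5],
])

```text
t: 10.55
eef_pos: [505.9, -66.6, 151.2]
tcp_rot: [3.142, 0.0, -3.028]
ft_force: [3.5, -1.4, -1.2]
opening: 0.209
grip_force: 30.0
```

Call:
jog_arm([
  [0, 0, 0, 2, 0, 0, 5],
  [0, 0, 0, 1, 0, 0, 5],
])

```text
t: 10.8
eef_pos: [504.3, -67.0, 151.6]
tcp_rot: [-3.141, 0.004, -3.028]
ft_force: [13.7, 1.2, -3.5]
opening: 0.21
grip_force: 30.0
```

Call:
jog_arm([
  [0, 0, 0, 1.5, 0, 0, 5],
  [0, 0, 0, 0, 0, 0, 5],
  [0, 0, 0, 0, 0, 0, 5],
])

```text
t: 11.18
eef_pos: [503.8, -67.1, 151.8]
tcp_rot: [-3.14, 0.006, -3.028]
ft_force: [15.8, 2.3, -4.0]
opening: 0.208
grip_force: 30.0
```

The force jumped at 36 mm of travel, which matches the measured position of the stop. I'll ease forward to unload the hook, lift clear of the knob and withdraw.

Call:
jog_arm([
  [0, 0, 0, -3, 0, 0, 5],
  [0, 0, 0, -4, 0, 0, 5],
  [0, 0, 0, 0, 0, 0, 5],
  [0, 0, 0, 0, 0, -4, 5],
  [0, 0, 0, 0, 0, -6, 5],
  [0, 0, 0, 0, 0, -8, 5],
  [0, 0, 0, 0, 0, -10, 5],
])

```text
t: 12.05
eef_pos: [508.5, -66.3, 180.0]
tcp_rot: [3.142, 0.0, -3.028]
ft_force: [-0.3, 0.4, -1.6]
opening: 0.208
grip_force: 30.0
```

Call:
jog_arm([
  [0, 0, 0, 10, 0, 0, 5],
  [0, 0, 0, 20, 0, 0, 5],
  [0, 0, 0, 25, 0, 0, 5],
  [0, 0, 0, 30, 0, 0, 5],
  [0, 0, 0, 30, 0, 0, 5],
  [0, 0, 0, 10, 0, 0, 5],
  [0, 0, 0, 0, 0, 0, 5],
])

```text
t: 12.92
eef_pos: [384.3, -80.6, 179.4]
tcp_rot: [-3.141, 0.001, -3.029]
ft_force: [0.1, -0.4, -1.7]
opening: 0.209
grip_force: 30.0
```

```bash
python3 - <<'E'
from h import *
T=cam('top');to([356,200,200])
cv2.imwrite('pics/c5.png',cv2.resize(T['color'][130:250,220:380,::-1],(800,600),interpolation=cv2.INTER_CUBIC))
for t in('knob_top','dishes','beaker'):
  for r in env.recognise('top',t)[:2]:print(t,r,w(T,*r['location'],96))
E
```

```text
t 12.97 pos [384.9 -80.6 179.4] rpy [-1.7998e+02  5.0000e-02 -1.7351e+02] F [ 0.3 -0.  -1.1] op 0.205 grip 30.0 shift [ -3.  282.1 -20.7] len 283.0
dishes {'location': [290.9, 248.0], 'score': 0.83} [467.4208688 -19.619216   96.       ]
dishes {'location': [265.8, 172.3], 'score': 0.63} [681.529655    43.99444601  96.        ]
beaker {'location': [210.2, 264.1], 'score': 0.81} [429.89166888 198.17868288  96.        ]
```

View pics/c5.png

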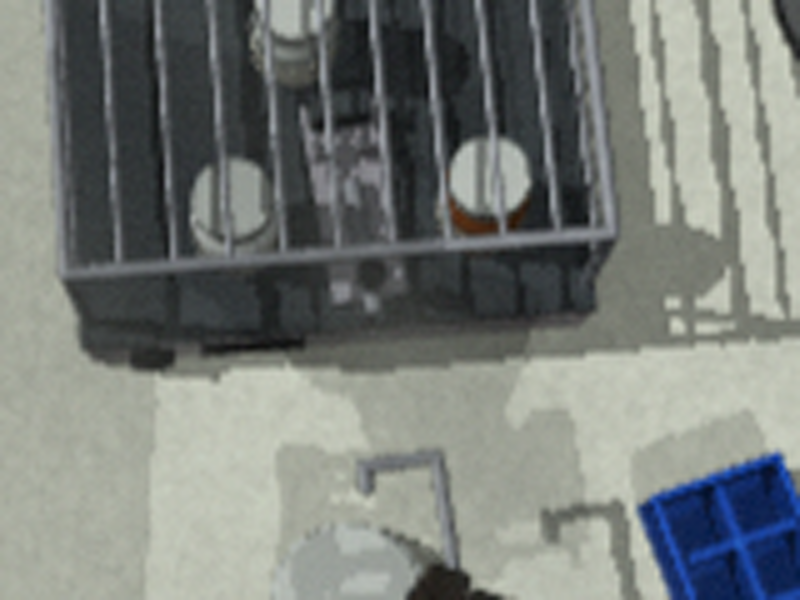

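The bolt is fully out: the knob is now at pixel (294.6,184.6), at the front of its base. The jars stand as before. I'll take the rod back to its old spot.

Call:
jog_arm([
  [0, 0, 0, 0, 20, -6, 5],
  [0, 0, 0, 0, 40, -6, 5],
  [0, 0, 0, 0, 40, -6, 5],
  [0, 0, 0, 0, 40, -3, 5],
  [0, 0, 0, 0, 40, 0, 5],
  [0, 0, 0, 0, 40, 0, 5],
  [0, 0, 0, -2, 40, 0, 5],
  [0, 0, 0, -3, 40, 0, 5],
  [0, 0, 0, -3, 32, 0, 5],
  [0, 0, 0, -3, 20, 0, 5],
])

```text
t: 14.38
eef_pos: [355.3, 272.5, 200.1]
tcp_rot: [3.141, 0.0, -3.026]
ft_force: [-0.4, 0.1, -1.0]
opening: 0.208
grip_force: 30.0
```

Call:
jog_arm([
  [0, 0, 0, 0, 0, 20, 5],
  [0, 0, 0, 0, 0, 35, 5],
  [0, 0, 0, 0, 0, 35, 5],
  [0, 0, 0, 0, 0, 18, 5],
  [0, 0, 0, 0, 0, 5, 5],
  [0, 0, 0, 0, 0, 0, 5],
])

```text
t: 15.12
eef_pos: [355.5, 270.8, 87.3]
tcp_rot: [3.142, -0.0, -3.028]
ft_force: [0.5, -0.2, -0.6]
opening: 0.211
grip_force: 30.0
```

Call:
jog_arm([
  [0, 0, 0, 0, 0, 3, 5],
  [0, 0, 0, 0, 0, 2, 5],
  [0, 0, 0, 0, 0, 1, 5],
  [0, 0, 0, 0, 0, 0.5, 5],
  [0, 0, 0, 0, 0, 0, 5],
])

```text
t: 15.75
eef_pos: [355.3, 270.6, 80.8]
tcp_rot: [3.141, 0.0, -3.028]
ft_force: [-0.8, -0.3, -2.0]
opening: 0.204
grip_force: 30.0
```

Within 1 mm of the bench, so I'll open and lift.

Call:
jog_arm([
  [0, 0, 0, 0, 0, 0.5, 5],
  [0, 0, 0, 0, 0, 0, 40],
  [0, 0, 0, 0, 0, 0, 60],
  [0, 0, 0, 0, 0, 0, 60],
  [0, 0, 0, 0, 0, -10, 60],
  [0, 0, 0, 0, 0, -30, 60],
  [0, 0, 0, 0, 0, -45, 60],
  [0, 0, 0, 0, 0, -45, 60],
  [0, 0, 0, 0, 0, 0, 0],
])

```text
t: 16.88
eef_pos: [355.8, 270.9, 213.4]
tcp_rot: [3.139, 0.006, -3.028]
ft_force: [-0.0, 0.1, -0.2]
opening: 0.568
grip_force: 0.0
```

```bash
python3 -c "
from h import *
to([353,-254,200])
c=cam('side');u,v=px(c,[351.4,-254.8,87]);print(u,v)
for r in env.recognise('side','plunger_top')[:3]:print(r,w(c,*r['location'],87))
"
```

```text
t 16.88 pos [355.8 270.9 213.4] rpy [ 179.86    0.33 -173.48] F [-0.   0.1 -0.2] op 0.568 grip 0.0 shift [  62.5 -521.2   11.8] len 525.0
393.3010123533882 182.235003647303
{'location': [386.7, 265.5], 'score': 0.42} [326.90123409 102.68524113  87.        ]
```

Call:
jog_arm([
  [0, 0, 0, -9, -20, 0, 0],
  [0, 0, 0, -9, -40, 0, 0],
  [0, 0, 0, -9, -45, 0, 0],
  [0, 0, 0, -9, -45, 0, 0],
  [0, 0, 0, -9, -45, 0, 0],
  [0, 0, 0, -9, -45, 0, 0],
  [0, 0, 0, -9, -40, 0, 0],
])

```text
t: 17.85
eef_pos: [449.5, -2.1, 208.9]
tcp_rot: [3.141, -0.002, -3.028]
ft_force: [0.3, 0.3, 1.5]
opening: 0.002
grip_force: 0.0
```

Call:
jog_arm([
  [0, 0, 0, 15, -35, 0, 0],
  [0, 0, 0, 22, -40, 0, 0],
  [0, 0, 0, 22, -40, 0, 0],
  [0, 0, 0, 22, -40, 0, 0],
  [0, 0, 0, 22, -40, 0, 0],
  [0, 0, 0, 17, -30, 0, 0],
  [0, 0, 0, 7, -17, 0, 0],
  [0, 0, 0, 0, 0, 0, 0],
])

```text
t: 18.85
eef_pos: [350.3, -255.9, 209.0]
tcp_rot: [3.14, -0.001, -3.03]
ft_force: [-0.9, -0.0, -0.8]
opening: 0.005
grip_force: 0.0
```

```bash
python3 - <<'E'
from h import *
to([351,-255,170])
a=cv2.imread('pics/top0.png')
o=[]
for n in('top','side'):
    c=cam(n);i=c['color'][:,:,::-1]
    if n=='top': o.append(i[225:315,150:270]);print([(t,env.recognise(n,t)[0]['location']) for t in('dishes','tip_box','hook_rod','beaker') if env.recognise(n,t)])
    else:o.append(i[130:220,330:450])
cv2.imwrite('pics/c6.png',np.hstack([cv2.resize(i,(400,300),interpolation=cv2.INTER_CUBIC) for i in o]))
E
```

```text
t 18.85 pos [ 350.3 -255.9  209. ] rpy [ 1.7989e+02 -8.0000e-02 -1.7361e+02] F [-0.9 -0.  -0.8] op 0.005 grip 0.0 shift [-0.9  0.7 39. ] len 39.0
[('dishes', [288.5, 250.4]), ('tip_box', [369.8, 242.4]), ('hook_rod', [186.2, 281.6]), ('beaker', [211.9, 264.0])]
```

View pics/c6.png

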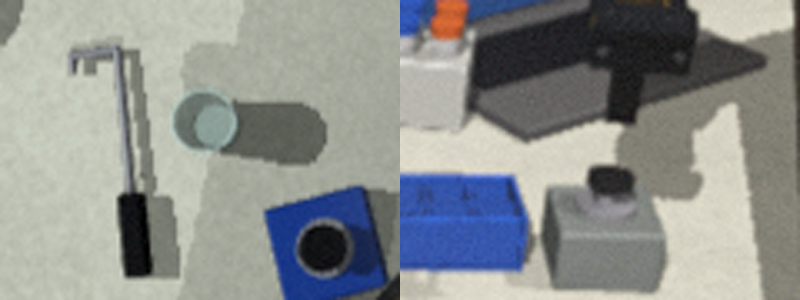

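The rod lies flat beside the standing beaker. The closed fingers hang above the grey pedestal's plunger, which is at about (393,185) in the side view. I'll press down.

Call:
jog_arm([
  [0, 0, 0, -1, 1, 12, 0],
  [0, 0, 0, 0, 0, 18, 0],
  [0, 0, 0, 0, 0, 10, 0],
  [0, 0, 0, 0, 0, 4, 0],
  [0, 0, 0, 0, 0, 4, 0],
  [0, 0, 0, 0, 0, 3, 0],
  [0, 0, 0, 0, 0, 0, 0],
])

```text
t: 20.23
eef_pos: [351.7, -254.1, 159.3]
tcp_rot: [3.141, 0.0, -3.028]
ft_force: [-1.5, 2.0, 5.3]
opening: 0.003
grip_force: 2.5
```

Call:
jog_arm([
  [0, 0, 0, 0, 0, 3, 0],
  [0, 0, 0, 0, 0, 2, 0],
  [0, 0, 0, 0, 0, 1, 0],
  [0, 0, 0, 0, 0, 0, 0],
])

```text
t: 20.72
eef_pos: [351.7, -254.2, 153.5]
tcp_rot: [-3.142, 0.0, -3.028]
ft_force: [-1.9, 2.5, 8.0]
opening: 0.005
grip_force: 3.8
```

Call:
jog_arm([
  [0, 0, 0, 0, 0, 1, 0],
  [0, 0, 0, 0, 0, 1, 0],
  [0, 0, 0, 0, 0, 0.5, 0],
  [0, 0, 0, 0, 0, 0, 0],
])

```text
t: 21.22
eef_pos: [351.7, -254.1, 151.1]
tcp_rot: [-3.141, 0.0, -3.028]
ft_force: [-2.2, 1.7, 8.8]
opening: 0.002
grip_force: 4.3
```

Call:
jog_arm([
  [0, 0, 0, 0, 0, 0.5, 0],
  [0, 0, 0, 0, 0, 0.5, 0],
  [0, 0, 0, 0, 0, 0, 0],
])

```text
t: 21.6
eef_pos: [351.8, -254.2, 150.7]
tcp_rot: [-3.141, 0.001, -3.028]
ft_force: [-3.5, 3.6, 19.4]
opening: 0.003
grip_force: 10.1
```

The force jumped from 9 N to 19 N at 150.7 mm, so the plunger is on its stop. I'll release it and back off.

Call:
jog_arm([
  [0, 0, 0, 0, 0, -4, 0],
  [0, 0, 0, 0, 0, -8, 0],
  [0, 0, 0, 0, 0, -12, 0],
  [0, 0, 0, 0, 0, -30, 0],
  [0, 0, 0, 0, 0, -40, 0],
  [0, 0, 0, 0, 0, -30, 0],
  [0, 0, 0, 0, 0, 0, 0],
  [0, 0, 0, 0, 0, 0, 0],
])

```text
t: 22.6
eef_pos: [351.6, -254.1, 273.4]
tcp_rot: [3.141, -0.0, -3.028]
ft_force: [-0.2, -0.7, -0.5]
opening: 0.004
grip_force: 0.0
```

```bash
python3 - <<'E'
from h import *
to([351,-255,270])
for n in('top','side'):
    c=cam(n);i=c['color'][:,:,::-1];cv2.imwrite(f'pics/{n}9.png',i)
    print(n,c['z_map'][180:190,388:398].mean() if n=='side' else w(c,294.6,184.6,96))
E
```

```text
t 22.6 pos [ 351.6 -254.1  273.4] rpy [ 179.99   -0.   -173.49] F [-0.2 -0.7 -0.5] op 0.004 grip 0.0 shift [ 0.7 -0.9  3.4] len 4.0
top [643.82630198 -35.54535873  96.        ]
side 1091.5308
```

View pics/side9.png

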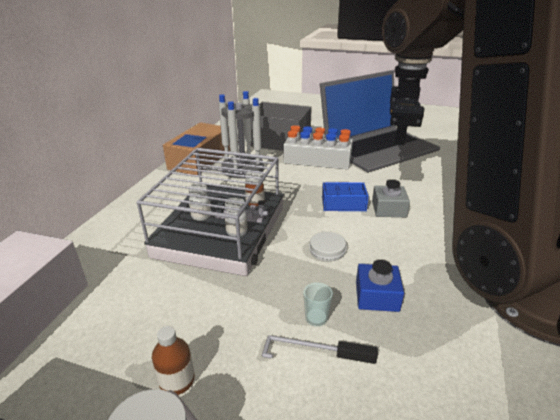

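The side view shows the plunger back up at (393,184), the knob drawn to the front at (262,213), the rod flat at (320,348), and everything else in place.

```bash
python3 -c "
from cell import env
print(env.job_done())"
```

```text
the job is handed in; nothing more can be done
None
```

The job is done and handed in at about 23 s: the bolt was drawn to its front stop with the hooked rod, the plunger was pressed to its stop with the closed fingertips and came back up, and the rod lies flat on the bench with the jars and other things standing where they were.

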